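# Slide sawn wooden discs through the neck of a scrap bin

### The job

Pull back the shutter of the scrap bin that is built on to the end of the raised board, then slide the three plain flat discs over the lip into the bin one at a time, without lifting them off the board. Leave the finished wheel (the one with a raised hub) where it is, and close the shutter fully when all three discs are in the bin.

Things in the scene. Friction and masses are not known exactly. Their poses are not given: they have to be found in the camera images.
- lip (a point): Middle of the lip: the edge, level with the top of the raised plywood board, over which things drop into the scrap bin built on to the board's end. y points level from board to bin, x along the lip, z up. The board's flat top (150 mm above the bench) covers x -180 to 180, y -380 to 0, without walls. Station turned at most 7 degrees from the world axes.
- mouth (a point): Centre of the bin's mouth, level with the board's top, 32 mm in +y from the lip; axes as the lip's. Opening 96 mm (x) by 64 mm (y, from the lip on). A 32 mm high, 8 mm thick backstop stands behind it (y 64 to 72 from the lip), and like cheeks beside it, x 48 to 56 either side, from y 20 to 72. A disc tips in by itself once its centre is a few mm past the lip, even if coming up to 30 degrees askew.
- bin_floor (a point): Centre of the bin's inner floor, 142 mm below the board's top; inside, the bin is wider than its mouth: 144 mm (x) by 142 mm (y), beginning at the lip.
- shutter (a joint): Travel in m of the bin's flat metal shutter, flush in the mouth: 0 closed (mouth covered), 0.072 fully open; it starts at 0 to 0.012. It opens along the lip's +y (away from the board, under the backstop), stays where it is left, and takes 1.5 to 3 N to move.
- tab (a point): Centre of the upright dark wood tab on the shutter, by which it is pushed: 60 mm wide (x), 12 mm thick (y), standing to 37 mm above the board's top; this point is 18 mm above the board's top. With the shutter at 0 it lies 131 mm in +y from the lip, 53 mm of free space between backstop and tab; it moves in +y with the shutter. Nothing stands beyond it. Axes as the lip's.
- disc_a_center (a point): Centre of a plain flat reddish-brown wooden disc, 72 mm in diameter, 16 mm thick, about 45 g, lying flat on the board some 100 mm short of the lip, in front of the others.
- disc_b_center (a point): Centre of a second such disc, lying flat on the board 205 to 245 mm short of the lip. Discs b, c and the wheel lie side by side in any order, about 100 mm apart.
- disc_c_center (a point): Centre of the third such disc, likewise.
- wheel_center (a point): Finished wheel, to be left alone: a disc of the same wood and size (72 mm by 16 mm) with a hub 30 mm wide rising to 40 mm above the board. The point is at the middle of the disc part, 8 mm above the board.
Not all that is in view belongs to the job. What is shaped like the part that bears disc_c_center but pink or purple is not meant. Leave any purple look-alike of the part that bears disc_a_center alone.

How it is judged:
By the outcome, as a careful person would: the job done as asked, in the order asked, and still so for the second after the job is handed in, with the robot touching nothing.
It also fails if it takes over 69 s, if anything falls off the work surface, if the arm or the gripper's body presses on something with over 40 N, if the wrist force passes 120 N, or if a joint passes its speed limit or range.

### The arm

A 7-joint arm with a two-finger parallel gripper is mounted at the origin on the work surface. World frame = base frame: x ahead of the robot, y to its left, z up, the work surface at z = 0. Lengths are in m, angles in rad, forces in N, time in s.
With the tool pointing down it reaches from about 0.4 to 0.85 m from the base axis. Payload 4.5 kg.
Tool frame: the origin (TCP) lies between the finger pads; the fingertips stand 22 mm ahead of it and the grasp point (between the pads) lies 3 mm ahead of it (nose_length is the z of the fingertips in the tool frame, in m); z points along the fingers, y is the line along which they close (so a half turn about z gives the same grasp; the last joint's range is limited). The gripper opens to 85 mm and grips with 20 to 120 N. Pads are 22 mm wide; open, the fingers measure 114 mm over their backs; the gripper's body (76 mm by 85 mm) begins 54 mm behind the grasp point. The pads swing forward as they close: fully open they stand 13 mm farther back than shut.
Start: joints at [1.262, 0.689, -0.195, 1.565, 0.157, 0.902, -0.215], TCP at [0.21, -0.589, 0.253] pointing down, gripper open.
Joint ranges: [-3.01, 3.01], [-0.46, 2.08], [-1.47, 1.51], [0.13, 2.56], [-1, 4.14], [0.04, 2.09], [-2.66, 2.66]. Speed limits (rad/s): [2.57, 2.57, 3.14, 3.14, 3.14, 3.14, 3.14].

### API

Orientations are given as [roll, pitch, yaw] about the fixed x, y, z axes, in that order (R = Rz(yaw) Ry(pitch) Rx(roll)).
In Python, from rig import observe, get_image, camera_info, job_done, nose_length gives the robot as it stands.
- The arm moves only by the tool carry_out, never from a script. Its argument "commands" is a list of rows, each an object with "offset": the shift along the tool's x, y, z in m, a list of three; "angular": the turn, a rotation vector about the tool's x, y, z in rad, a list of three. A call has 1 to 8 rows; each row is the pose to reach, as a shift and turn from the pose commanded when the call began, along the tool's axes at that moment; what a row does not reach only later rows make up. A row lasts 1/12 s, in which the tool goes at most 41.7 mm and 7.16 degrees, less where a joint would pass 70% of its speed; a pose out of reach is approached as far as the arm can. A call with a gripper value outside its range is refused whole. "claw" is the closure in counts, from 0 (fully open) to 255 (shut), set as the call begins (left out, the last holds). The fingers move at their own pace and stop on an object; "squeeze" is the grip in N (left out, the last holds). Time passes only in rows, so rows that repeat a pose let the fingers close. It gives the time, the measured TCP pose, the force, the opening and the grip force at its end, in the units of the state.
- observe(): the state, without advancing time (a new reading comes with each control period).
- get_image(name): name is "scene" or "top" or "wrist"; returns (picture, depth): 480x640x3 uint8, blue, green, red; 480x640 float32, m along the optical axis (not along the pixel's ray), 0 where there is no reading.
- camera_info(name): a dict with "fx", "fy", "cx", "cy" (pixels), "cam_to_world" (4x4, takes a point from camera to world coordinates). Camera axes: x right, y down, z forward; pixel columns grow to the right and rows downward; lengths in m; the calibration is good to about 2 mm. A picture is of the moment at which its call begins: read the wrist's pose just before it. camera_info takes no time and is no camera call; for the wrist camera it gives the pose at the moment of the call.
- job_done(): hands the job in; it is judged then, once.
The state is a dict: "t": time; "qpos": joint angles; "dq": joint speeds; "joint_torque": joint torques, N m; "ee_pos": TCP position; "ee_rot": TCP orientation; "force": force on the tool from outside, world axes, zero at the start; "torque": the same for the moment, N m; "finger_gap": opening from 0.0 (shut) to 1.0 (fully open); "grip_force": force on a finger pad.
Only numpy, scipy, OpenCV 4.12 (cv2) and the standard library are available. Lean on these libraries where they do the work, as an engineer would, in place of code of your own. Each camera call takes 0.05 s, during which the arm holds its last target. There are 200 camera calls.

## Working session

There is one attempt and no reset: what is moved stays moved. The work goes in short steps, Python scripts to look and compute and a tool call to move; the robot and the scene stay as the last step left them, time stands still between calls to the robot, and variables do not carry over. Pictures are saved under pics/ and viewed, at most 10 in all, crops included, and the job is handed in when it is done.

Besides the shell and the picture viewer there is one more tool, called after "Emit:" as a command line: name --argument value ..., lists and objects as JSON in quotes. carry_out: Moves the arm, as the interface text tells. Its arguments: {"type":"object","properties":{"commands":{"type":"array"},"claw":{"type":"number"},"squeeze":{"type":"number"}},"required":["commands"]}

```bash
ls; mkdir -p pics; cat > h.py <<'E'
import numpy as np,cv2
from rig import *
from scipy.spatial.transform import Rotation as R
def world(name,depth,us,vs):
    c=camera_info(name);us=np.asarray(us);vs=np.asarray(vs);d=depth[vs,us]
    p=np.stack([(us-c['cx'])/c['fx']*d,(vs-c['cy'])/c['fy']*d,d,np.ones_like(d)],-1)
    return (p@np.array(c['cam_to_world']).T)[...,:3]
E
python3 - <<'E'
from h import *
s=observe();print({k:np.round(v,3) for k,v in s.items()},nose_length)
for n in("top","scene"):
    i,d=get_image(n);cv2.imwrite(f"pics/{n}0.png",i);np.save(f"{n}0.npy",d)
    c=camera_info(n);print(n,c['fx'],np.round(c['cam_to_world'],3).tolist())
E
```

```text
pics
{'t': np.float64(0.0), 'qpos': array([ 1.262,  0.69 , -0.195,  1.566,  0.157,  0.902, -0.215]), 'dq': array([-0.001,  0.001, -0.001, -0.   , -0.001, -0.001, -0.   ]), 'joint_torque': array([ 1.0000e-03, -5.3962e+01, -1.2660e+00, -1.5855e+01,  9.0000e-03,
        9.0000e-03,  0.0000e+00]), 'ee_pos': array([ 0.21 , -0.588,  0.252]), 'ee_rot': array([-3.14 ,  0.   ,  0.343]), 'force': array([-0.279, -1.098, -0.13 ]), 'torque': array([0.042, 0.012, 0.012]), 'grip_force': np.float64(0.0), 'finger_gap': np.float64(0.999)} 0.022
top 525.0300439457329 [[-0.016, -0.987, 0.159, 0.396], [-1.0, 0.019, 0.018, -0.07], [-0.021, -0.158, -0.987, 1.099], [0.0, 0.0, 0.0, 1.0]]
scene 528.6706533523434 [[0.123, 0.555, -0.823, 1.389], [0.992, -0.053, 0.112, -0.167], [0.019, -0.83, -0.557, 0.694], [0.0, 0.0, 0.0, 1.0]]
```

View pics/top0.png

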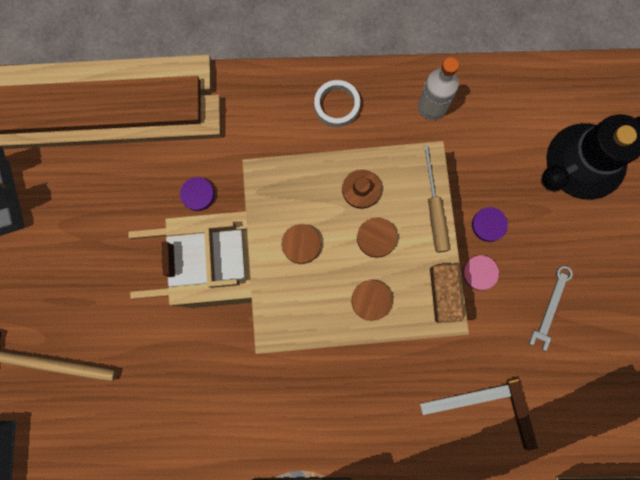

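View pics/scene0.png

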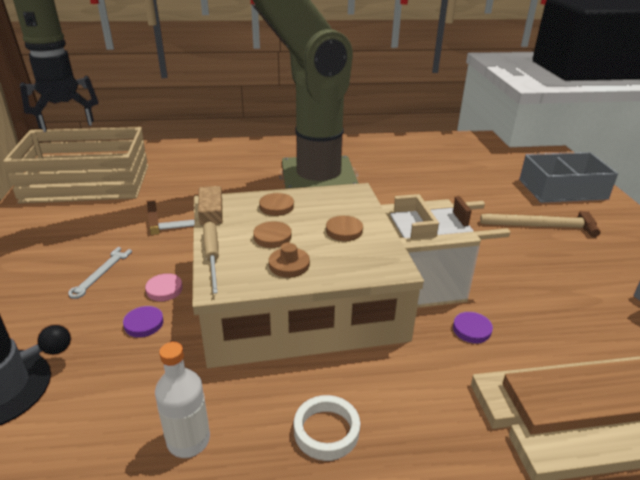

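The top view shows the board at columns 245–465, with the bin to its left (world +y) and its tab at (170,260).

Candidates:
- **Plain brown discs:** (302,244), (377,237) and (372,300).
- **Wheel with hub:** (362,188).
- **Purple and pink decoys on the bench:** (197,193), (490,224) and (481,272).
- **Clutter on the board:** a file and a brush at columns 428–465.

I choose the three brown ones without a hub.

```bash
python3 - <<'E'
from h import *
i=cv2.imread("pics/top0.png");d=np.load("top0.npy")
v,u=np.mgrid[0:480,0:640];P=world("top",d,u,v)
z=P[...,2];reg=(u>160)&(u<470)&(v>140)&(v<355)
board=reg&(abs(z-.150)<.005)&(u>246);print("board z",np.median(z[board]))
q=P[board][:,:2].astype(np.float32);r=cv2.minAreaRect(q);print("rect",r,cv2.boxPoints(r).round(3).tolist())
m=(reg&(z>.159)&(u>246)).astype(np.uint8)
n,l,st,_=cv2.connectedComponentsWithStats(m)
for k in range(1,n):
    if st[k,4]<60: continue
    p=P[l==k];pr=cv2.minAreaRect(p[:,:2].astype(np.float32));print(st[k],np.round(pr[0],3),np.round(pr[1],3),"ang",pr[2],"zmax",p[:,2].max().round(3),np.median(p[:,2]).round(3))
m=(reg&(z>.172)&(u<246)).astype(np.uint8)
n,l,st,_=cv2.connectedComponentsWithStats(m)
for k in range(1,n):
    if st[k,4]<20: continue
    p=P[l==k];print("bin",st[k],p.min(0).round(3),p.max(0).round(3),p.mean(0).round(3))
w=reg&(u<246)&(abs(z-.15)<.006)&(i.min(-1)>150);print("shutter",P[w].min(0).round(3),P[w].max(0).round(3))
c=cv2.resize(i[130:360,120:475],None,fx=2.2,fy=2.2,interpolation=2);cv2.imwrite("pics/crop0.png",c)
E
```

```text
board z 0.14935386277301843
rect ((0.5469344854354858, -0.10281933844089508), (0.36138826608657837, 0.3894602656364441), 4.137050151824951) [[0.3529999852180481, 0.07800000160932541], [0.38100001215934753, -0.3100000023841858], [0.7409999966621399, -0.2840000092983246], [0.7129999995231628, 0.10400000214576721]]
[425 145  25 107 961] [ 0.533 -0.211] [0.12  0.375] ang 61.919456481933594 zmax 1.099 0.171
[ 342  169   40   39 1178] [ 0.538 -0.117] [0.07  0.291] ang 84.99916076660156 zmax 1.099 0.166
[ 358  217   39   40 1228] [ 0.489 -0.132] [0.07  0.212] ang 74.32562255859375 zmax 1.099 0.165
[ 282  224   40   39 1223] [ 0.487 -0.022] [0.193 0.07 ] ang 7.405457019805908 zmax 1.099 0.165
[ 431  263   34   59 1626] [ 0.449 -0.18 ] [0.1   0.225] ang 2.6546037197113037 zmax 1.099 0.184
[ 352  280   40   40 1291] [ 0.44  -0.119] [0.071 0.111] ang 9.460589408874512 zmax 1.099 0.165
bin [204 221  34  65 615] [ 0.396 -0.07   0.172] [0.587 0.158 1.099] [0.527 0.136 0.19 ]
bin [162 241  10  35 299] [0.492 0.216 0.172] [0.552 0.233 0.192] [0.522 0.223 0.184]
shutter [0.476 0.092 0.144] [0.575 0.235 0.154]
```

View pics/crop0.png

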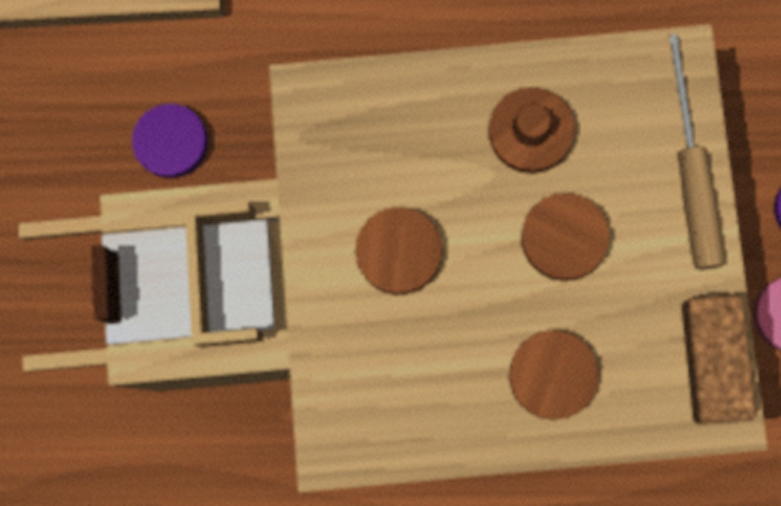

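```bash
python3 - <<'E'
from h import *
i=cv2.imread("pics/top0.png");d=np.load("top0.npy")
v,u=np.mgrid[0:480,0:640];P=world("top",d,u,v);P[d<.1]=0;P[d>1.5]=0
z=P[...,2];a=np.deg2rad(4.13);O=np.array([.5335,.086]);E=np.array([[np.cos(a),np.sin(a)],[-np.sin(a),np.cos(a)]])
L=(P[...,:2]-O)@E.T
np.save("L0.npy",L)
reg=(u>160)&(u<475)&(v>135)&(v<360)
b=reg&(abs(z-.15)<.004)&(u>246)&(abs(L[...,0])<.2);print("board pct",np.percentile(L[b],[0,.5,99.5,100],axis=0).round(4).tolist())
for n,m in(("hi",reg&(z>.159)&(u>246)&(z<.25)),("bin",reg&(z>.170)&(u<246)&(z<.25))):
    k_,l,st,_=cv2.connectedComponentsWithStats(m.astype(np.uint8))
    for k in range(1,k_):
        if st[k,4]<60: continue
        p=l==k;c,r=cv2.minEnclosingCircle(L[p].astype(np.float32))
        print(n,st[k,:2],"min",L[p].min(0).round(3),"max",L[p].max(0).round(3),"mean",L[p].mean(0).round(4),"circ",np.round(c,3),round(r,3),"world",(O+np.array(c)@E).round(3),"z",np.percentile(z[p],[50,98]).round(3))
E
```

```text
board pct [[-0.1809, -0.3839], [-0.1794, -0.3817], [0.1777, -0.0044], [0.18, 0.0054]]
hi [425 145] min [-0.032 -0.365] max [ 0.169 -0.338] mean [ 0.0357 -0.3492] circ [ 0.069 -0.346] 0.1 world [ 0.627 -0.254] z [0.171 0.177]
hi [343 169] min [ 0.063 -0.256] max [ 0.134 -0.185] mean [ 0.0966 -0.2197] circ [ 0.098 -0.22 ] 0.036 world [ 0.648 -0.127] z [0.166 0.191]
hi [358 217] min [-0.03  -0.273] max [ 0.042 -0.204] mean [ 0.0054 -0.2383] circ [ 0.006 -0.238] 0.036 world [ 0.557 -0.151] z [0.165 0.169]
hi [282 224] min [-0.029 -0.136] max [ 0.042 -0.066] mean [ 0.0063 -0.1013] circ [ 0.007 -0.101] 0.036 world [ 0.548 -0.014] z [0.165 0.169]
hi [431 263] min [-0.156 -0.373] max [-0.055 -0.325] mean [-0.1062 -0.3468] circ [-0.106 -0.348] 0.053 world [ 0.453 -0.269] z [0.184 0.187]
hi [352 280] min [-0.141 -0.252] max [-0.071 -0.182] mean [-0.1061 -0.2172] circ [-0.106 -0.217] 0.036 world [ 0.444 -0.139] z [0.165 0.169]
bin [204 221] min [-0.057  0.016] max [0.055 0.069] mean [-0.0005  0.0526] circ [-0.001  0.042] 0.062 world [0.529 0.128] z [0.181 0.185]
bin [162 241] min [-0.031  0.132] max [0.029 0.146] mean [-0.0022  0.1373] circ [-0.001  0.139] 0.031 world [0.523 0.225] z [0.185 0.189]
```

```bash
cat >> h.py <<'E'
A=np.deg2rad(4.13);EL=np.array([[np.cos(A),np.sin(A)],[-np.sin(A),np.cos(A)]]);OL=np.array([.5327,.083])
def lip(p): return (np.asarray(p)[...,:2]-OL)@EL.T
def wor(p): return OL+np.asarray(p)@EL
def rel(*pts,lipf=True):
    s=observe();T=R.from_euler('xyz',s['ee_rot']);p0=np.array(s['ee_pos'])
    print("t",round(float(s['t']),2),"lip",lip(p0).round(4),"z",p0[2].round(4),"rot",np.round(s['ee_rot'],3),"F",np.round(s['force'],1),"q",np.round(s['qpos'],2))
    for x,y,z,yaw in pts:
        w=wor([x,y]) if lipf else np.array([x,y])
        off=T.inv().apply(np.r_[w,z]-p0);rv=(T.inv()*R.from_euler('xyz',[np.pi,0,yaw])).as_rotvec()
        print((x,y,z),"off",off.round(3),"ang",rv.round(3))
Y=np.pi/2+A
E
python3 -c "
from h import *
rel((.21,-.589,.28,.343),(.5,-.35,.28,1),(.525,.186,.28,Y),lipf=False)"
```

```text
t 0.1 lip [-0.3704 -0.6461] z 0.2526 rot [-3.14   0.     0.343] F [-0.4 -0.1 -0.3] q [ 1.26  0.69 -0.19  1.57  0.16  0.9  -0.22]
(0.21, -0.589, 0.28) off [-0.     0.001 -0.027] ang [-0.002  0.    -0.   ]
(0.5, -0.35, 0.28) off [ 0.353 -0.127 -0.027] ang [-0.002 -0.    -0.657]
(0.525, 0.186, 0.28) off [ 0.557 -0.623 -0.026] ang [-2.0e-03 -1.0e-03 -1.3e+00]
```

Emit:
carry_out --commands '[{"offset":[0.02,-0.01,-0.03],"angular":[0,0,-0.05]},{"offset":[0.06,-0.02,-0.03],"angular":[0,0,-0.12]},{"offset":[0.1,-0.036,-0.03],"angular":[0,0,-0.22]},{"offset":[0.14,-0.05,-0.03],"angular":[0,0,-0.3]},{"offset":[0.18,-0.064,-0.03],"angular":[0,0,-0.4]},{"offset":[0.22,-0.08,-0.03],"angular":[0,0,-0.48]},{"offset":[0.26,-0.094,-0.03],"angular":[0,0,-0.57]},{"offset":[0.3,-0.108,-0.03],"angular":[0,0,-0.66]}]' --claw 150 --squeeze 20

```text
t: 0.77
ee_pos: [0.4528, -0.388, 0.2831]
ee_rot: [-3.141, 0.0, 1.007]
force: [-0.4, -0.6, -0.3]
finger_gap: 0.411
grip_force: 0.0
```

```bash
python3 -c "
from h import *
rel((.525,.186,.28,Y),lipf=False)"
```

```text
t 0.77 lip [-0.1136 -0.4641] z 0.2831 rot [-3.141  0.     1.007] F [-0.4 -0.6 -0.3] q [ 0.84  0.63 -0.37  1.61  0.27  0.95 -0.18]
(0.525, 0.186, 0.28) off [ 0.524 -0.246  0.003] ang [-0.001 -0.    -0.636]
```

Emit:
carry_out --commands '[{"offset":[0.03,-0.014,0],"angular":[0,0,-0.05]},{"offset":[0.066,-0.031,0],"angular":[0,0,-0.1]},{"offset":[0.102,-0.048,0],"angular":[0,0,-0.15]},{"offset":[0.138,-0.065,0],"angular":[0,0,-0.2]},{"offset":[0.174,-0.082,0],"angular":[0,0,-0.26]},{"offset":[0.21,-0.099,0],"angular":[0,0,-0.32]},{"offset":[0.246,-0.116,0],"angular":[0,0,-0.38]},{"offset":[0.282,-0.132,0],"angular":[0,0,-0.44]}]'

```text
t: 1.43
ee_pos: [0.4918, -0.0791, 0.2831]
ee_rot: [-3.141, 0.0, 1.446]
force: [0.9, -0.7, 0.3]
finger_gap: 0.411
grip_force: 0.0
```

```bash
python3 -c "
from h import *
rel((.525,.186,.28,Y),lipf=False)"
```

```text
t 1.43 lip [-0.0525 -0.1588] z 0.2831 rot [-3.141  0.     1.446] F [ 0.9 -0.7  0.3] q [ 0.39  0.51 -0.5   1.89  0.33  0.82 -0.41]
(0.525, 0.186, 0.28) off [ 0.267 -0.     0.003] ang [-0.001  0.    -0.197]
```

Emit:
carry_out --commands '[{"offset":[0.035,0,0],"angular":[0,0,-0.03]},{"offset":[0.075,0,0],"angular":[0,0,-0.06]},{"offset":[0.115,0,0],"angular":[0,0,-0.09]},{"offset":[0.155,0,0],"angular":[0,0,-0.12]},{"offset":[0.195,0,0],"angular":[0,0,-0.15]},{"offset":[0.235,0,0],"angular":[0,0,-0.18]},{"offset":[0.267,0,0.003],"angular":[0,0,-0.197]},{"offset":[0.267,0,0.003],"angular":[0,0,-0.197]}]'

```text
t: 2.1
ee_pos: [0.5254, 0.1933, 0.2803]
ee_rot: [3.141, -0.008, 1.651]
force: [0.3, 1.2, 0.5]
finger_gap: 0.414
grip_force: 0.0
```

```bash
python3 -c "
from h import *
rel((0,.103,.235,Y),(0,.103,.195,Y))
i,d=get_image('wrist');cv2.imwrite('pics/w1.png',i);j,e=get_image('scene');cv2.imwrite('pics/s1.png',j)
c=camera_info('wrist');M=np.linalg.inv(c['cam_to_world'])
s=observe();print('gap',s['finger_gap'])
v,u=np.mgrid[0:480,0:640]
P=world('wrist',d,u,v);m=(d>.02)&(P[...,2]<.30)&(P[...,2]>.21);print('finger depth pts',m.sum(),P[m].min(0) if m.any() else 0)
P=world('scene',e,u,v);m=(e>.1)&(np.hypot(*(P[...,:2]-np.array(s['ee_pos'])[:2]).transpose(2,0,1))<.07)&(P[...,2]>.2)
q=P[m];print('scene finger minz',np.percentile(q[:,2],[0,.5,2,5]).round(4),'TCP z',s['ee_pos'][2])
np.hstack
cv2.imwrite('pics/v1.png',np.hstack([cv2.resize(i,(400,300)),cv2.resize(j[60:330,330:640],(400,300))]))
"
```

```text
t 2.1 lip [0.0007 0.1105] z 0.2803 rot [ 3.141 -0.008  1.651] F [0.3 1.2 0.5] q [-0.11  0.61 -0.53  1.72  0.37  0.91 -0.71]
(0, 0.103, 0.235) off [-0.008 -0.001  0.045] ang [ 0.001 -0.008  0.008]
(0, 0.103, 0.195) off [-0.008 -0.001  0.085] ang [ 0.001 -0.008  0.008]
gap 0.4140355622870846
finger depth pts 5092 [0.49157248 0.1727412  0.25899579]
scene finger minz [0.2581 0.2627 0.2732 0.2922] TCP z 0.2797116652178681
```

View pics/v1.png

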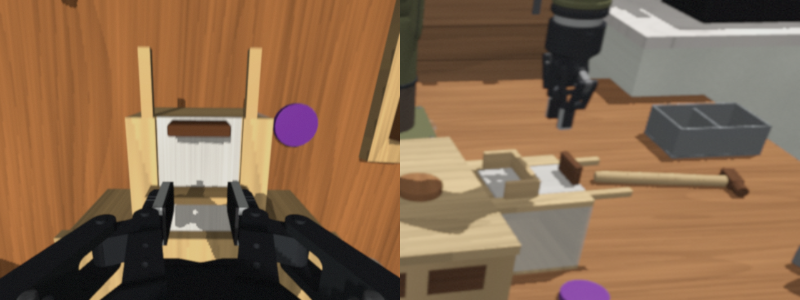

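The wrist and scene views show the open fingers centred over the gap between backstop and tab, with the tab at (200,128) in the composite. The tips are 21 mm ahead of the TCP.

Emit:
carry_out --commands '[{"offset":[0,0,0.02]},{"offset":[0,0,0.05]},{"offset":[0,0,0.08]},{"offset":[0,0,0.097]},{"offset":[0,0,0.097]}]'

```text
$.commands[0]: bad value
```

```bash
python3 -c "
from h import *
rel((0,.125,.182,Y),(0,.195,.182,Y))"
```

```text
t 2.2 lip [0.0005 0.1025] z 0.2797 rot [-3.14   0.     1.643] F [-0.6 -0.3 -0.1] q [-0.11  0.6  -0.53  1.73  0.37  0.91 -0.71]
(0, 0.125, 0.182) off [ 0.023 -0.     0.098] ang [-0.001  0.     0.   ]
(0, 0.195, 0.182) off [ 0.093 -0.     0.098] ang [-0.001  0.     0.   ]
```

Emit:
carry_out --commands '[{"offset":[0,0,0.02],"angular":[0,0,0]},{"offset":[0,0,0.05],"angular":[0,0,0]},{"offset":[0,0,0.08],"angular":[0,0,0]},{"offset":[0,0,0.097],"angular":[0,0,0]},{"offset":[0,0,0.097],"angular":[0,0,0]},{"offset":[0.01,0,0.097],"angular":[0,0,0]},{"offset":[0.018,0,0.097],"angular":[0,0,0]},{"offset":[0.024,0,0.097],"angular":[0,0,0]}]'

```text
t: 2.87
ee_pos: [0.5256, 0.2096, 0.185]
ee_rot: [3.139, -0.002, 1.64]
force: [1.7, -0.2, 0.1]
finger_gap: 0.413
grip_force: 0.9
```

Emit:
carry_out --commands '[{"offset":[0.008,0,0],"angular":[0,0,0]},{"offset":[0.016,0,0],"angular":[0,0,0]},{"offset":[0.024,0,0],"angular":[0,0,0]},{"offset":[0.032,0,0],"angular":[0,0,0]},{"offset":[0.04,0,0],"angular":[0,0,0]},{"offset":[0.046,0,0],"angular":[0,0,0]},{"offset":[0.05,0,0],"angular":[0,0,0]},{"offset":[0.05,0,0],"angular":[0,0,0]}]'

```text
t: 3.53
ee_pos: [0.521, 0.2594, 0.1832]
ee_rot: [-3.142, -0.001, 1.641]
force: [0.4, 0.5, 0.5]
finger_gap: 0.411
grip_force: 0.0
```

```bash
cat > tab.py <<'E'
from h import *
i,d=get_image('top');v,u=np.mgrid[0:480,0:640];P=world('top',d,u,v);L=lip(P);z=P[...,2]
hsv=cv2.cvtColor(i,cv2.COLOR_BGR2HSV)
m=(d>.1)&(d<1.5)&(abs(L[...,0])<.04)&(L[...,1]>.11)&(L[...,1]<.24)&(z>.172)&(z<.192)
print('tab',m.sum(),L[m].min(0).round(3) if m.any() else 0,L[m].max(0).round(3) if m.any() else 0)
E
python3 -c "
from h import *
rel((0,.19,.182,Y))
import tab"
```

```text
t 3.53 lip [0.001  0.1768] z 0.1832 rot [-3.142e+00 -1.000e-03  1.641e+00] F [0.4 0.5 0.5] q [-0.28  0.75 -0.45  1.76  0.45  0.73 -0.9 ]
(0, 0.19, 0.182) off [ 0.013 -0.001  0.001] ang [-0.    -0.001 -0.002]
tab 71 [-0.03   0.165] [0.032 0.177]
```

```bash
python3 -c "
from h import *
j,e=get_image('scene');i,d=get_image('wrist')
cv2.imwrite('pics/v2.png',np.hstack([cv2.resize(j[130:310,380:620],(400,300)),cv2.resize(i,(400,300))]))
rel((0,.19,.182,Y))"
```

```text
t 3.68 lip [0.001  0.1752] z 0.1831 rot [-3.141 -0.     1.64 ] F [ 0.2  0.2 -0.5] q [-0.28  0.75 -0.44  1.76  0.45  0.73 -0.9 ]
(0, 0.19, 0.182) off [ 0.015 -0.001  0.001] ang [-0.001 -0.    -0.003]
```

View pics/v2.png

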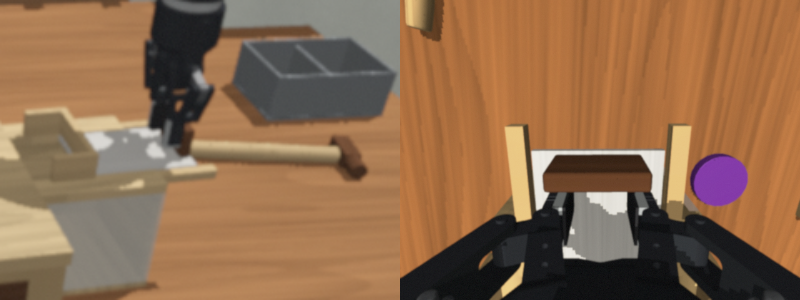

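The tab lies right in front of both fingers (wrist view, (600,170)) and the shutter is moving. I push on to the stop.

Emit:
carry_out --commands '[{"offset":[0.005,0,0],"angular":[0,0,0]},{"offset":[0.009,0,0],"angular":[0,0,0]},{"offset":[0.012,0,0],"angular":[0,0,0]},{"offset":[0.014,0,0],"angular":[0,0,0]}]'

```text
t: 4.02
ee_pos: [0.5205, 0.2681, 0.1829]
ee_rot: [-3.14, 0.007, 1.639]
force: [0.8, -10.5, 4.8]
finger_gap: 0.413
grip_force: 5.4
```

```bash
python3 -c "
from h import *
rel((0,.19,.182,Y))
i,d=get_image('wrist');v,u=np.mgrid[0:480,0:640];P=world('wrist',d,u,v);L=lip(P);z=P[...,2]
m=(d>.02)&(abs(L[...,0])<.012)&(z>.17)&(z<.2)&(L[...,1]>.12);print('tab',m.sum(),np.percentile(L[m],[1,50,99],axis=0).round(3),np.percentile(z[m],[1,99]))
"
```

```text
t 4.02 lip [0.0012 0.1855] z 0.1829 rot [-3.14   0.007  1.639] F [  0.8 -10.5   4.8] q [-0.31  0.76 -0.44  1.74  0.45  0.75 -0.91]
(0, 0.19, 0.182) off [ 0.005 -0.001  0.001] ang [-0.002  0.007 -0.004]
tab 3309 [[-0.012  0.198]
 [-0.     0.206]
 [ 0.012  0.209]] [0.17063871 0.18906778]
```

Emit:
carry_out --commands '[{"offset":[-0.012,0,0],"angular":[0,0,0]},{"offset":[-0.02,0,-0.03],"angular":[0,0,0]},{"offset":[-0.03,0,-0.06],"angular":[0,0,0]},{"offset":[-0.07,0,-0.065],"angular":[0,0,0]},{"offset":[-0.11,0,-0.065],"angular":[0,0,0]},{"offset":[-0.15,0,-0.065],"angular":[0,0,0]},{"offset":[-0.19,0,-0.065],"angular":[0,0,0]},{"offset":[-0.23,0,-0.065],"angular":[0,0,0]}]'

```text
t: 4.73
ee_pos: [0.5363, 0.0408, 0.2486]
ee_rot: [3.14, -0.001, 1.64]
force: [0.2, -0.2, -0.3]
finger_gap: 0.415
grip_force: 0.0
```

```bash
python3 -c "
from h import *
rel((.008,-.166,.248,Y),(.008,-.166,.178,Y))
import tab"
```

```text
t 4.73 lip [ 0.0005 -0.0423] z 0.2486 rot [ 3.14e+00 -1.00e-03  1.64e+00] F [ 0.2 -0.2 -0.3] q [ 0.16  0.62 -0.52  1.83  0.41  0.81 -0.5 ]
(0.008, -0.166, 0.248) off [-0.124  0.008  0.001] ang [ 0.001 -0.001 -0.003]
(0.008, -0.166, 0.178) off [-0.124  0.008  0.071] ang [ 0.001 -0.001 -0.003]
tab 315 [-0.03   0.195] [0.029 0.209]
```

Emit:
carry_out --commands '[{"offset":[-0.04,0.003,0],"angular":[0,0,0]},{"offset":[-0.08,0.006,0],"angular":[0,0,0]},{"offset":[-0.115,0.008,0],"angular":[0,0,0]},{"offset":[-0.124,0.008,0],"angular":[0,0,0]},{"offset":[-0.124,0.008,0.02],"angular":[0,0,0]},{"offset":[-0.124,0.008,0.05],"angular":[0,0,0]},{"offset":[-0.124,0.008,0.07],"angular":[0,0,0]},{"offset":[-0.124,0.008,0.07],"angular":[0,0,0]}]'

```text
t: 5.45
ee_pos: [0.5503, -0.0806, 0.1749]
ee_rot: [-3.135, -0.002, 1.64]
force: [0.2, -0.1, -0.3]
finger_gap: 0.409
grip_force: 0.0
```

```bash
python3 -c "
from h import *
rel((.008,-.14,.178,Y),(0.002,-.05,.178,Y),(0,-.03,.178,Y))"
```

```text
t 5.45 lip [ 0.0057 -0.1644] z 0.1749 rot [-3.135e+00 -2.000e-03  1.640e+00] F [ 0.2 -0.1 -0.3] q [ 0.34  0.74 -0.47  1.84  0.5   0.69 -0.35]
(0.008, -0.14, 0.178) off [ 0.024  0.002 -0.003] ang [-0.007 -0.002 -0.003]
(0.002, -0.05, 0.178) off [ 0.114 -0.004 -0.003] ang [-0.007 -0.002 -0.003]
(0, -0.03, 0.178) off [ 0.134 -0.006 -0.003] ang [-0.007 -0.002 -0.003]
```

Emit:
carry_out --commands '[{"offset":[0.008,0,-0.001],"angular":[0,0,0]},{"offset":[0.018,0,-0.001],"angular":[0,0,0]},{"offset":[0.028,0,-0.001],"angular":[0,0,0]},{"offset":[0.04,-0.001,-0.001],"angular":[0,0,0]},{"offset":[0.053,-0.002,-0.001],"angular":[0,0,0]},{"offset":[0.066,-0.003,-0.001],"angular":[0,0,0]},{"offset":[0.079,-0.004,-0.001],"angular":[0,0,0]},{"offset":[0.09,-0.005,-0.001],"angular":[0,0,0]}]'

```text
t: 6.12
ee_pos: [0.5415, 0.0107, 0.1798]
ee_rot: [3.141, -0.0, 1.641]
force: [0.2, -1.0, 0.7]
finger_gap: 0.409
grip_force: 0.7
```

Emit:
carry_out --commands '[{"offset":[0.008,0,0],"angular":[0,0,0]},{"offset":[0.016,-0.001,0],"angular":[0,0,0]},{"offset":[0.024,-0.001,0],"angular":[0,0,0]},{"offset":[0.032,-0.001,0],"angular":[0,0,0]},{"offset":[0.04,-0.001,0],"angular":[0,0,0]},{"offset":[0.046,-0.001,0],"angular":[0,0,0]},{"offset":[0.048,-0.001,0],"angular":[0,0,0]},{"offset":[0.048,-0.001,0],"angular":[0,0,0]}]'

```text
t: 6.78
ee_pos: [0.5371, 0.0575, 0.1792]
ee_rot: [3.142, -0.001, 1.641]
force: [-0.1, 0.2, 1.1]
finger_gap: 0.414
grip_force: 0.0
```

```bash
cat > chk.py <<'E'
from h import *
import sys
i,d=get_image('wrist');j,e=get_image('scene')
cv2.imwrite(sys.argv[1],np.hstack([cv2.resize(j[150:330,180:500],(400,300)),cv2.resize(i,(400,300))]))
rel((.007,-.303,.178,Y))
E
python3 chk.py pics/v3.png
```

```text
t 6.88 lip [ 0.0025 -0.0271] z 0.1791 rot [-3.141  0.     1.64 ] F [ 0.5 -0.1 -0.6] q [ 0.08  0.71 -0.44  1.89  0.48  0.65 -0.59]
(0.007, -0.303, 0.178) off [-0.276  0.005  0.001] ang [-0.     0.    -0.003]
```

View pics/v3.png

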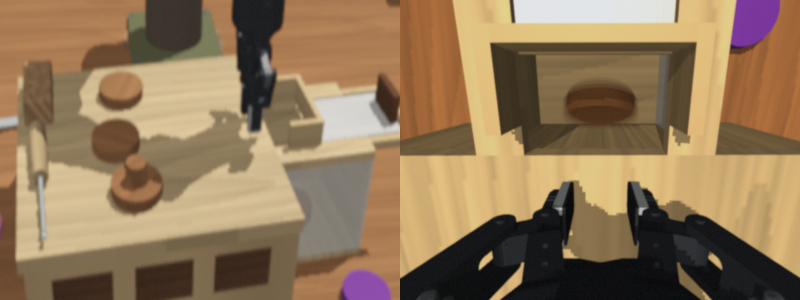

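Disc a is in the bin (wrist view, (600,103)). Disc b is next.

Emit:
carry_out --commands '[{"offset":[-0.01,0,-0.035],"angular":[0,0,0]},{"offset":[-0.03,0,-0.065],"angular":[0,0,0]},{"offset":[-0.07,0.002,-0.065],"angular":[0,0,0]},{"offset":[-0.11,0.003,-0.065],"angular":[0,0,0]},{"offset":[-0.15,0.004,-0.065],"angular":[0,0,0]},{"offset":[-0.19,0.005,-0.065],"angular":[0,0,0]},{"offset":[-0.23,0.005,-0.065],"angular":[0,0,0]},{"offset":[-0.268,0.005,-0.065],"angular":[0,0,0]}]'

```text
t: 7.55
ee_pos: [0.56, -0.214, 0.2442]
ee_rot: [-3.141, 0.001, 1.638]
force: [0.7, -0.7, -0.3]
finger_gap: 0.413
grip_force: 0.0
```

```bash
python3 -c "
from h import *
i,d=get_image('top');v,u=np.mgrid[0:480,0:640];P=world('top',d,u,v);L=lip(P);z=P[...,2]
m=(d>.1)&(z>.159)&(z<.173)&(L[...,1]>-.29)&(L[...,1]<0)&(abs(L[...,0])<.175)
k_,l,st,_=cv2.connectedComponentsWithStats(m.astype(np.uint8))
for k in range(1,k_):
    if st[k,4]>200: print(L[l==k].min(0).round(3),L[l==k].max(0).round(3),L[l==k].mean(0).round(3))
rel((.007,-.303,.248,Y),(.007,-.303,.178,Y))"
```

```text
[ 0.064 -0.253] [ 0.135 -0.182] [ 0.098 -0.217]
[-0.028 -0.27 ] [ 0.042 -0.2  ] [ 0.006 -0.235]
[-0.14  -0.249] [-0.07  -0.179] [-0.105 -0.214]
t 7.6 lip [ 0.0042 -0.3094] z 0.2434 rot [-3.14   0.009  1.625] F [-0.  -7.2 -0.9] q [ 0.59  0.71 -0.52  1.64  0.43  0.91 -0.04]
(0.007, -0.303, 0.248) off [ 0.006  0.003 -0.005] ang [-0.002  0.009 -0.017]
(0.007, -0.303, 0.178) off [0.007 0.003 0.065] ang [-0.002  0.009 -0.017]
```

Emit:
carry_out --commands '[{"offset":[-0.006,0,0],"angular":[0,0,0]},{"offset":[-0.006,0,0],"angular":[0,0,0]},{"offset":[-0.006,0,0.015],"angular":[0,0,0]},{"offset":[-0.006,0,0.04],"angular":[0,0,0]},{"offset":[-0.006,0,0.058],"angular":[0,0,0]},{"offset":[-0.006,0,0.066],"angular":[0,0,0]},{"offset":[-0.006,0,0.066],"angular":[0,0,0]}]'

```text
t: 8.18
ee_pos: [0.5601, -0.2146, 0.1767]
ee_rot: [-3.138, -0.002, 1.643]
force: [0.3, 0.6, -0.1]
finger_gap: 0.409
grip_force: 0.0
```

```bash
python3 -c "
from h import *
rel((.007,-.28,.178,Y),(0.002,-.05,.178,Y),(0,-.03,.178,Y))"
```

```text
t 8.18 lip [ 0.0059 -0.2988] z 0.1767 rot [-3.138e+00 -2.000e-03  1.643e+00] F [ 0.3  0.6 -0.1] q [ 0.56  0.79 -0.49  1.7   0.49  0.78 -0.09]
(0.007, -0.28, 0.178) off [ 0.019  0.001 -0.001] ang [-0.004 -0.002 -0.   ]
(0.002, -0.05, 0.178) off [ 0.249 -0.004 -0.001] ang [-0.004 -0.002 -0.   ]
(0, -0.03, 0.178) off [ 0.269 -0.006 -0.001] ang [-0.004 -0.002 -0.   ]
```

Emit:
carry_out --commands '[{"offset":[0.007,0,-0.001],"angular":[0,0,0]},{"offset":[0.016,0,-0.001],"angular":[0,0,0]},{"offset":[0.026,0,-0.001],"angular":[0,0,0]},{"offset":[0.038,-0.001,-0.001],"angular":[0,0,0]},{"offset":[0.051,-0.001,-0.001],"angular":[0,0,0]},{"offset":[0.064,-0.002,-0.001],"angular":[0,0,0]},{"offset":[0.077,-0.002,-0.001],"angular":[0,0,0]},{"offset":[0.09,-0.002,-0.001],"angular":[0,0,0]}]'

```text
t: 8.85
ee_pos: [0.5528, -0.1255, 0.1796]
ee_rot: [3.141, 0.0, 1.64]
force: [0.5, -0.3, 1.6]
finger_gap: 0.414
grip_force: 0.6
```

Emit:
carry_out --commands '[{"offset":[0.013,0,0],"angular":[0,0,0]},{"offset":[0.026,-0.001,0],"angular":[0,0,0]},{"offset":[0.039,-0.001,0],"angular":[0,0,0]},{"offset":[0.052,-0.001,0],"angular":[0,0,0]},{"offset":[0.065,-0.002,0],"angular":[0,0,0]},{"offset":[0.078,-0.002,0],"angular":[0,0,0]},{"offset":[0.091,-0.002,0],"angular":[0,0,0]},{"offset":[0.104,-0.002,0],"angular":[0,0,0]}]'

```text
t: 9.52
ee_pos: [0.5435, -0.0221, 0.1792]
ee_rot: [-3.141, 0.0, 1.64]
force: [-0.6, -0.9, 1.3]
finger_gap: 0.412
grip_force: 0.6
```

```bash
python3 -c "
from h import *
rel((0,-.028,.179,Y))"
```

```text
t 9.52 lip [ 0.0032 -0.1056] z 0.1792 rot [-3.141  0.     1.64 ] F [-0.6 -0.9  1.3] q [ 0.22  0.72 -0.44  1.88  0.48  0.66 -0.45]
(0, -0.028, 0.179) off [ 0.078 -0.003  0.   ] ang [-0.     0.    -0.003]
```

Emit:
carry_out --commands '[{"offset":[0.012,0,0],"angular":[0,0,0]},{"offset":[0.024,-0.001,0],"angular":[0,0,0]},{"offset":[0.036,-0.002,0],"angular":[0,0,0]},{"offset":[0.048,-0.003,0],"angular":[0,0,0]},{"offset":[0.058,-0.003,0],"angular":[0,0,0]},{"offset":[0.066,-0.003,0],"angular":[0,0,0]},{"offset":[0.074,-0.003,0],"angular":[0,0,0]},{"offset":[0.078,-0.003,0],"angular":[0,0,0]}]'

```text
t: 10.18
ee_pos: [0.5353, 0.0557, 0.1793]
ee_rot: [3.141, -0.001, 1.641]
force: [0.7, 0.2, -0.2]
finger_gap: 0.41
grip_force: 0.0
```

```bash
python3 chk.py pics/v4.png
```

```text
t 10.28 lip [ 0.0007 -0.0278] z 0.1793 rot [ 3.141e+00 -1.000e-03  1.641e+00] F [-0.2 -0.4 -0.3] q [ 0.07  0.71 -0.43  1.89  0.47  0.64 -0.58]
(0.007, -0.303, 0.178) off [-0.275  0.007  0.001] ang [ 0.    -0.001 -0.002]
```

View pics/v4.png

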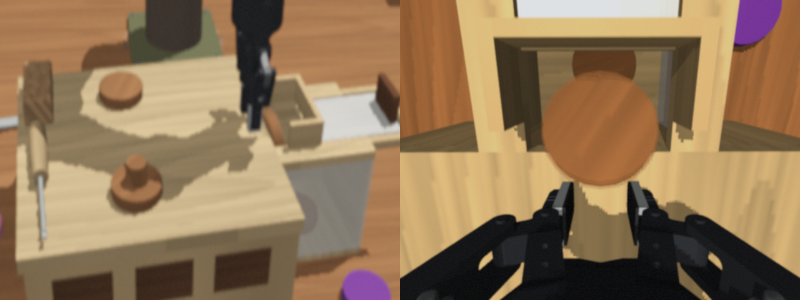

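Disc b is tipping over the lip (wrist view, (600,128)). I lift now, check that it fell, and plan a gently curved push for disc c.

```bash
python3 -c "
from h import *
h=np.deg2rad(32.8)
rel((-.140,-.269,.248,Y-h),(-.140,-.269,.179,Y-h))
P0,P1,P2=np.array([-.105,-.214]),np.array([-.025,-.09]),np.array([0,.014])
n=22;pl=[(np.array([-.140,-.269]),h)]
for t in np.linspace(0,1,n):
    p=(1-t)**2*P0+2*t*(1-t)*P1+t*t*P2;dv=2*(1-t)*(P1-P0)+2*t*(P2-P1);a=np.arctan2(*dv);pl.append((p-.0425*np.array([np.sin(a),np.cos(a)]),a))
pl.insert(1,((pl[0][0]+pl[1][0])/2,h))
for s in range(0,len(pl)-1,8):
    o,a0=pl[s];print('call',s//8)
    for p,a in pl[s+1:s+9]:
        dd=p-o;fx=np.array([np.sin(a0),np.cos(a0)]);fy=np.array([np.cos(a0),-np.sin(a0)])
        print((dd@fx).round(3),(dd@fy).round(3),round(a-a0,3))
"
```

```text
t 10.28 lip [ 0.0007 -0.0278] z 0.1793 rot [ 3.141e+00 -1.000e-03  1.641e+00] F [-0.2 -0.4 -0.3] q [ 0.07  0.71 -0.43  1.89  0.47  0.64 -0.58]
(-0.14, -0.269, 0.248) off [-0.241 -0.14  -0.069] ang [-0.    -0.001  0.571]
(-0.14, -0.269, 0.179) off [-0.241 -0.14   0.   ] ang [-0.    -0.001  0.571]
call 0
0.011 -0.0 0.0
0.023 -0.0 0.0
0.037 0.0 -0.011
0.05 0.0 -0.023
0.064 0.0 -0.035
0.077 0.0 -0.048
0.09 0.0 -0.061
0.103 -0.0 -0.075
call 1
0.013 0.001 -0.014
0.025 0.001 -0.028
0.038 0.001 -0.043
0.05 0.001 -0.058
0.062 0.001 -0.074
0.074 0.001 -0.09
0.085 0.0 -0.107
0.097 -0.0 -0.125
call 2
0.011 0.001 -0.018
0.022 0.001 -0.036
0.033 0.001 -0.055
0.044 0.002 -0.075
0.055 0.002 -0.095
0.065 0.001 -0.116
0.075 0.001 -0.137
```

Emit:
carry_out --commands '[{"offset":[-0.01,0,-0.035],"angular":[0,0,0]},{"offset":[-0.025,-0.01,-0.065],"angular":[0,0,0.05]},{"offset":[-0.055,-0.03,-0.069],"angular":[0,0,0.15]},{"offset":[-0.09,-0.05,-0.069],"angular":[0,0,0.25]},{"offset":[-0.125,-0.07,-0.069],"angular":[0,0,0.35]},{"offset":[-0.16,-0.09,-0.069],"angular":[0,0,0.43]},{"offset":[-0.193,-0.112,-0.069],"angular":[0,0,0.51]},{"offset":[-0.218,-0.127,-0.069],"angular":[0,0,0.56]}]'

```text
t: 10.95
ee_pos: [0.4208, -0.1757, 0.2482]
ee_rot: [-3.141, 0.003, 1.072]
force: [-0.3, -0.9, 0.3]
finger_gap: 0.414
grip_force: 0.0
```

Emit:
carry_out --commands '[{"offset":[-0.02,0,0],"angular":[0,0,0.01]},{"offset":[-0.026,0,0],"angular":[0,0,0.01]},{"offset":[-0.026,0,0],"angular":[0,0,0.01]}]'

```text
t: 11.2
ee_pos: [0.4104, -0.1968, 0.2482]
ee_rot: [-3.141, 0.001, 1.066]
force: [0.6, 0.6, -0.6]
finger_gap: 0.41
grip_force: 0.0
```

```bash
python3 -c "
from h import *
rel((-.140,-.269,.179,Y-np.deg2rad(32.8)))
i,d=get_image('top');v,u=np.mgrid[0:480,0:640];P=world('top',d,u,v);L=lip(P);z=P[...,2]
m=(d>.1)&(z>.159)&(z<.173)&(L[...,1]>-.29)&(L[...,1]<0.1)&(abs(L[...,0])<.175)
k_,l,st,_=cv2.connectedComponentsWithStats(m.astype(np.uint8))
for k in range(1,k_):
    if st[k,4]>100: print(L[l==k].min(0).round(3),L[l==k].max(0).round(3),L[l==k].mean(0).round(3))
m=(d>.1)&(abs(L[...,0])<.04)&(L[...,1]>.005)&(L[...,1]<.06);print('mouth z max',np.percentile(z[m],[50,100]))"
```

```text
t 11.2 lip [-0.1421 -0.2703] z 0.2482 rot [-3.141e+00  1.000e-03  1.066e+00] F [ 0.6  0.6 -0.6] q [ 0.59  0.5  -0.36  2.06  0.29  0.64 -0.48]
(-0.14, -0.269, 0.179) off [0.002 0.001 0.069] ang [-0.     0.001 -0.005]
[ 0.064 -0.253] [ 0.135 -0.182] [ 0.098 -0.217]
[-0.046  0.023] [0.049 0.064] [0.014 0.058]
[-0.14  -0.249] [-0.07  -0.179] [-0.105 -0.214]
mouth z max [0.03883134 0.04454506]
```

Emit:
carry_out --commands '[{"offset":[0.002,0.001,0.02],"angular":[0,0,-0.005]},{"offset":[0.002,0.001,0.045],"angular":[0,0,-0.005]},{"offset":[0.002,0.001,0.063],"angular":[0,0,-0.005]},{"offset":[0.002,0.001,0.069],"angular":[0,0,-0.005]},{"offset":[0.002,0.001,0.069],"angular":[0,0,-0.005]}]'

```text
t: 11.67
ee_pos: [0.4136, -0.1918, 0.1782]
ee_rot: [-3.139, -0.001, 1.078]
force: [-0.1, -0.3, -0.3]
finger_gap: 0.412
grip_force: 0.0
```

Emit:
carry_out --commands '[{"offset":[0.011,0,0],"angular":[0,0,0]},{"offset":[0.023,0,0],"angular":[0,0,0]},{"offset":[0.037,0,0],"angular":[0,0,-0.011]},{"offset":[0.05,0,0],"angular":[0,0,-0.023]},{"offset":[0.064,0,0],"angular":[0,0,-0.035]},{"offset":[0.077,0,0],"angular":[0,0,-0.048]},{"offset":[0.09,0,0],"angular":[0,0,-0.061]},{"offset":[0.103,0,0],"angular":[0,0,-0.075]}]'

```text
t: 12.33
ee_pos: [0.4636, -0.1017, 0.1805]
ee_rot: [3.14, -0.001, 1.152]
force: [0.5, -0.2, 0.4]
finger_gap: 0.413
grip_force: 0.2
```

Emit:
carry_out --commands '[{"offset":[0.013,0.001,0],"angular":[0,0,-0.014]},{"offset":[0.025,0.001,0],"angular":[0,0,-0.028]},{"offset":[0.038,0.001,0],"angular":[0,0,-0.043]},{"offset":[0.05,0.001,0],"angular":[0,0,-0.058]},{"offset":[0.062,0.001,0],"angular":[0,0,-0.074]},{"offset":[0.074,0.001,0],"angular":[0,0,-0.09]},{"offset":[0.085,0,0],"angular":[0,0,-0.107]},{"offset":[0.097,0,0],"angular":[0,0,-0.125]}]'

```text
t: 13.0
ee_pos: [0.502, -0.0137, 0.1792]
ee_rot: [-3.141, 0.001, 1.276]
force: [0.5, -1.1, 1.4]
finger_gap: 0.41
grip_force: 0.7
```

```bash
python3 chk.py pics/v5.png; python3 -c "
from h import *
h=np.arctan2(.025,.104);p=np.array([0,.014])-.0425*np.array([np.sin(h),np.cos(h)])
rel((p[0],p[1],.179,Y-h))
i,d=get_image('wrist');v,u=np.mgrid[0:480,0:640];P=world('wrist',d,u,v);L=lip(P);z=P[...,2]
m=(d>.05)&(z>.161)&(z<.172)&(L[...,1]<.02)&(L[...,1]>-.15)&(i[...,2]>i[...,0].astype(int)+30);m&=(abs(L[...,0])<.06);print(m.sum(),L[m].min(0),L[m].max(0))"
```

```text
t 13.1 lip [-0.0362 -0.0921] z 0.1794 rot [ 3.141e+00 -3.000e-03  1.279e+00] F [0.3 0.  0.1] q [ 0.12  0.66 -0.31  2.    0.37  0.53 -0.73]
(0.007, -0.303, 0.178) off [-0.182  0.115  0.001] ang [ 0.002 -0.002 -0.364]
t 13.1 lip [-0.0362 -0.0921] z 0.1794 rot [ 3.141e+00 -3.000e-03  1.279e+00] F [0.3 0.  0.1] q [ 0.12  0.66 -0.31  2.    0.37  0.53 -0.73]
(np.float64(-0.009933377627206943), np.float64(-0.02732285092918088), 0.179) off [0.07  0.002 0.001] ang [ 0.001 -0.003 -0.128]
29687 [-0.05983286 -0.10376598] [0.01398326 0.01889542]
```

View pics/v5.png

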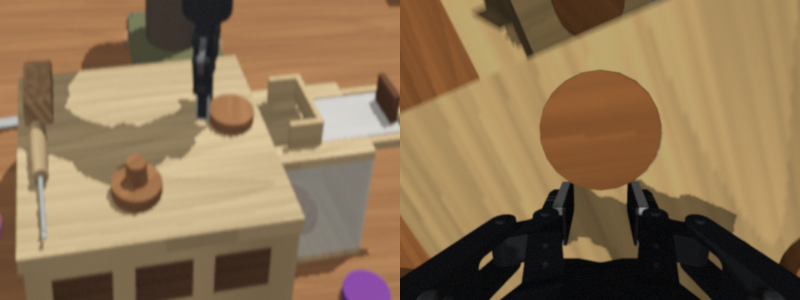

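Disc c is held centrally between the fingers (wrist view, (600,130)), a little short of the lip. I push on into the mouth.

Emit:
carry_out --commands '[{"offset":[0.011,0.001,0],"angular":[0,0,-0.018]},{"offset":[0.022,0.001,0],"angular":[0,0,-0.036]},{"offset":[0.033,0.001,0],"angular":[0,0,-0.055]},{"offset":[0.044,0.002,0],"angular":[0,0,-0.075]},{"offset":[0.055,0.002,0],"angular":[0,0,-0.095]},{"offset":[0.063,0.002,0],"angular":[0,0,-0.11]},{"offset":[0.07,0.002,0],"angular":[0,0,-0.128]},{"offset":[0.07,0.002,0],"angular":[0,0,-0.128]}]'

```text
t: 13.82
ee_pos: [0.5249, 0.054, 0.1794]
ee_rot: [3.141, -0.002, 1.406]
force: [-0.2, 0.1, -0.5]
finger_gap: 0.41
grip_force: 0.0
```

Emit:
carry_out --commands '[{"offset":[0,0,0],"angular":[0,0,0]},{"offset":[-0.002,0,0],"angular":[0,0,0]},{"offset":[-0.002,0,-0.03],"angular":[0,0,0]},{"offset":[0,0,-0.07],"angular":[0,0,0]},{"offset":[0,0,-0.07],"angular":[0,0,0]}]'

```text
t: 14.23
ee_pos: [0.5277, 0.0524, 0.255]
ee_rot: [3.131, -0.004, 1.402]
force: [0.5, 0.5, -0.6]
finger_gap: 0.415
grip_force: 0.0
```

```bash
python3 chk.py pics/v6.png;python3 -c "
from h import *
rel((0,.06,.25,Y),(0,.245,.25,Y))"
```

```text
t 14.33 lip [-0.0099 -0.0313] z 0.2506 rot [ 3.138e+00 -1.000e-03  1.401e+00] F [-0.9 -0.8  0.4] q [ 0.06  0.58 -0.4   1.86  0.31  0.76 -0.67]
(0.007, -0.303, 0.178) off [-0.26   0.081  0.073] ang [ 0.003 -0.    -0.242]
t 14.33 lip [-0.0099 -0.0313] z 0.2506 rot [ 3.138e+00 -1.000e-03  1.401e+00] F [-0.9 -0.8  0.4] q [ 0.06  0.58 -0.4   1.86  0.31  0.76 -0.67]
(0, 0.06, 0.25) off [ 0.091 -0.012  0.001] ang [ 0.003 -0.    -0.242]
(0, 0.245, 0.25) off [ 0.271 -0.056  0.001] ang [ 0.003 -0.    -0.242]
```

View pics/v6.png

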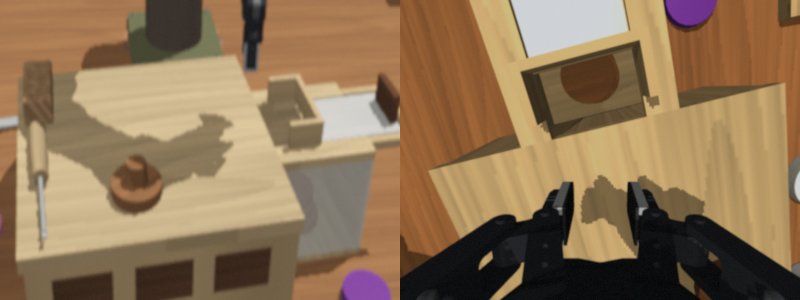

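All three discs are in the bin and only the wheel is left on the board. I go beyond the tab and close the shutter.

Emit:
carry_out --commands '[{"offset":[0.03,-0.006,0],"angular":[0,0,-0.03]},{"offset":[0.068,-0.014,0],"angular":[0,0,-0.07]},{"offset":[0.106,-0.022,0],"angular":[0,0,-0.11]},{"offset":[0.144,-0.03,0],"angular":[0,0,-0.15]},{"offset":[0.182,-0.038,0],"angular":[0,0,-0.19]},{"offset":[0.22,-0.046,0],"angular":[0,0,-0.22]},{"offset":[0.254,-0.052,0],"angular":[0,0,-0.242]},{"offset":[0.271,-0.056,0],"angular":[0,0,-0.242]}]'

```text
t: 15.0
ee_pos: [0.5124, 0.3331, 0.2478]
ee_rot: [-3.139, -0.002, 1.65]
force: [-0.7, 0.3, -0.3]
finger_gap: 0.41
grip_force: 0.0
```

Emit:
carry_out --commands '[{"offset":[0,0,0],"angular":[0,0,0]},{"offset":[0,0,0],"angular":[0,0,0]}]'

```text
t: 15.17
ee_pos: [0.5134, 0.3283, 0.2475]
ee_rot: [-3.139, 0.002, 1.647]
force: [-0.5, -1.5, 0.2]
finger_gap: 0.41
grip_force: 0.0
```

```bash
python3 -c "
from h import *
rel((0,.243,.182,Y),(0,.15,.182,Y))
import tab"
```

```text
t 15.17 lip [-0.0016  0.246 ] z 0.2475 rot [-3.139e+00  2.000e-03  1.647e+00] F [-0.5 -1.5  0.2] q [-0.41  0.7  -0.43  1.61  0.35  0.91 -0.88]
(0, 0.243, 0.182) off [-0.003  0.002  0.066] ang [-0.002  0.002  0.004]
(0, 0.15, 0.182) off [-0.096  0.001  0.066] ang [-0.002  0.002  0.004]
tab 316 [-0.031  0.195] [0.03  0.209]
```

Emit:
carry_out --commands '[{"offset":[-0.002,0.002,0.025],"angular":[0,0,0]},{"offset":[-0.002,0.002,0.05],"angular":[0,0,0]},{"offset":[-0.002,0.002,0.066],"angular":[0,0,0]},{"offset":[-0.006,0.002,0.066],"angular":[0,0,0]},{"offset":[-0.014,0.002,0.066],"angular":[0,0,0]},{"offset":[-0.022,0.002,0.066],"angular":[0,0,0]},{"offset":[-0.031,0.002,0.066],"angular":[0,0,0]},{"offset":[-0.04,0.002,0.066],"angular":[0,0,0]}]'

```text
t: 15.88
ee_pos: [0.5202, 0.2881, 0.1846]
ee_rot: [3.139, -0.002, 1.644]
force: [0.4, 2.0, -0.1]
finger_gap: 0.409
grip_force: 1.0
```

Emit:
carry_out --commands '[{"offset":[-0.009,0,0],"angular":[0,0,0]},{"offset":[-0.018,0,0],"angular":[0,0,0]},{"offset":[-0.027,0,0],"angular":[0,0,0]},{"offset":[-0.036,0,0],"angular":[0,0,0]},{"offset":[-0.043,0,0],"angular":[0,0,0]},{"offset":[-0.048,0,0],"angular":[0,0,0]},{"offset":[-0.05,0,0],"angular":[0,0,0]}]'

```text
t: 16.47
ee_pos: [0.5232, 0.2373, 0.1831]
ee_rot: [-3.141, 0.001, 1.644]
force: [0.7, 0.9, 0.1]
finger_gap: 0.413
grip_force: 0.8
```

```bash
python3 -c "
from h import *
rel((0,.148,.182,Y))"
```

```text
t 16.47 lip [0.0016 0.1546] z 0.1831 rot [-3.141e+00  1.000e-03  1.644e+00] F [0.7 0.9 0.1] q [-0.27  0.74 -0.4   1.78  0.42  0.71 -0.83]
(0, 0.148, 0.182) off [-0.007 -0.002  0.001] ang [-0.     0.001  0.001]
```

Push gently to the stop until the force rises.

Emit:
carry_out --commands '[{"offset":[-0.004,0,0],"angular":[0,0,0]},{"offset":[-0.007,0,0],"angular":[0,0,0]},{"offset":[-0.009,0,0],"angular":[0,0,0]},{"offset":[-0.01,0,0],"angular":[0,0,0]},{"offset":[-0.01,0,0],"angular":[0,0,0]}]'

```text
t: 16.88
ee_pos: [0.5237, 0.23, 0.1833]
ee_rot: [3.141, -0.002, 1.646]
force: [0.3, 4.6, -1.5]
finger_gap: 0.415
grip_force: 2.2
```

```bash
python3 -c "
from h import *
rel((0,.148,.182,Y))"
```

```text
t 16.88 lip [0.0016 0.1473] z 0.1833 rot [ 3.141e+00 -2.000e-03  1.646e+00] F [ 0.3  4.6 -1.5] q [-0.26  0.73 -0.4   1.79  0.42  0.7  -0.82]
(0, 0.148, 0.182) off [ 0.001 -0.002  0.001] ang [ 0.    -0.002  0.003]
```

Emit:
carry_out --commands '[{"offset":[-0.002,0,0],"angular":[0,0,0]},{"offset":[-0.003,0,0],"angular":[0,0,0]},{"offset":[-0.004,0,0],"angular":[0,0,0]},{"offset":[-0.004,0,0],"angular":[0,0,0]}]'

```text
t: 17.22
ee_pos: [0.5237, 0.2299, 0.1834]
ee_rot: [3.14, -0.008, 1.648]
force: [0.0, 11.2, -4.9]
finger_gap: 0.416
grip_force: 5.5
```

```bash
python3 -c "
from h import *
rel((0,.148,.182,Y))"
```

```text
t 17.22 lip [0.0016 0.1472] z 0.1834 rot [ 3.14  -0.008  1.648] F [ 0.  11.2 -4.9] q [-0.25  0.73 -0.41  1.79  0.42  0.7  -0.81]
(0, 0.148, 0.182) off [ 0.001 -0.002  0.001] ang [ 0.002 -0.008  0.005]
```

At the stop: the force rises with no further motion. I back off, lift clear and check.

Emit:
carry_out --commands '[{"offset":[0.01,0,0],"angular":[0,0,0]},{"offset":[0.025,0,0],"angular":[0,0,0]},{"offset":[0.035,0,-0.03],"angular":[0,0,0]},{"offset":[0.05,0,-0.07],"angular":[0,0,0]},{"offset":[0.08,0,-0.1],"angular":[0,0,0]},{"offset":[0.09,0,-0.1],"angular":[0,0,0]},{"offset":[0.09,0,-0.1],"angular":[0,0,0]}]'

```text
t: 17.8
ee_pos: [0.5166, 0.3186, 0.2854]
ee_rot: [3.139, -0.003, 1.65]
force: [-0.8, 0.1, -0.2]
finger_gap: 0.412
grip_force: 0.0
```

```bash
python3 -c "
import tab
from h import *
i,d=get_image('top');v,u=np.mgrid[0:480,0:640];P=world('top',d,u,v);L=lip(P);z=P[...,2]
m=(d>.1)&(z>.159)&(z<.173)&(L[...,1]>-.29)&(L[...,1]<0.1)&(abs(L[...,0])<.175)&(L[...,1]<0)
print('wheel',L[m].mean(0).round(3),m.sum());m=(abs(L[...,0])<.035)&(L[...,1]>.01)&(L[...,1]<.05);print('mouth z',np.median(z[m]))
cv2.imwrite('pics/v7.png',i[120:360,110:500])"
```

```text
tab 293 [-0.03   0.124] [0.029 0.137]
wheel [ 0.098 -0.217] 941
mouth z 0.14826464102367926
```

View pics/v7.png

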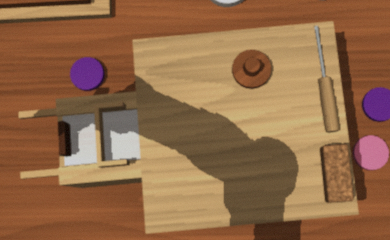

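The shutter covers the mouth (120,135), with the tab at 0.124–0.137, the closed position. The wheel has not moved and the discs are gone from the board.

```bash
python3 -c "
from rig import job_done
print(job_done())"
```

```text
the job is handed in; nothing more can be done
None
```

I pulled the shutter fully open, slid all three plain discs into the bin one at a time, then closed the shutter to its stop; the wheel was not moved, and I handed the job in at about 18 s.

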